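Turn the wooden turner round in its cubby

ROBOT

A 6-joint arm with a two-finger parallel gripper is mounted at the origin on the work surface. World frame = base frame: x ahead of the robot, y to its left, z up, the work surface at z = 0. Lengths are in mm, angles in rad, forces in N, time in s.
With the tool pointing down it reaches from about 400 to 925 mm from the base axis. Payload 12.5 kg.
Tool frame: the origin (TCP) lies at the very end of the fingers, on their centre line; the grasp point (between the pads) lies 19 mm behind it; z points along the fingers, y is the line along which they close (so a half turn about z gives the same grasp; the last joint's range is limited). The gripper opens to 95 mm and grips with 3 to 60 N. Pads are 20 mm wide; open, the fingers measure 119 mm over their backs; the gripper's body (75 mm by 180 mm) begins 59 mm behind the grasp point.
Start: joints at [1.021, 0.491, 1.559, -0, 1.092, -0.106], TCP at [268.346, 564.48, 214.661] pointing down, gripper open.
Joint ranges: [-3.1, 3.1], [-0.84, 2.19], [0.05, 2.79], [-1.13, 4.28], [0.06, 2.93], [-2.69, 2.69]. Speed limits (rad/s): [2.22, 2.22, 2.79, 3.14, 3.14, 3.14].

INTERFACE

Orientations are given as a rotation vector (axis times angle).
In Python, from rig import get_obs, cams, ctrl, nets gives the robot as it stands. The module is installed in compiled form; this text tells all that it offers.
- The arm moves only by the tool apply_moves, never from a script. Its argument "plan" is a list of rows, each an object with "claw": the opening, from 0 (shut) to 1 (fully open); "linear": the shift along the tool's x, y, z in cm, a list of three; "rotation": the turn, a rotation vector about the tool's x, y, z in degrees, a list of three. In form: [{"claw": claw, "linear": [dx, dy, dz], "rotation": [ax, ay, az]}, ...]. A call has 1 to 12 rows; each row is the pose to reach, as a shift and turn from the pose commanded when the call began, along the tool's axes at that moment; what a row does not reach only later rows make up. A row lasts 1/12 s, in which the tool goes at most 41.7 mm and 7.16 degrees, less where a joint would pass 70% of its speed; a pose out of reach is approached as far as the arm can. A call with a gripper value outside its range is refused whole. The fingers move at their own pace and stop on an object; the grip force is fixed at half the most. Time passes only in rows, so rows that repeat a pose let the fingers close. It gives the time, the measured TCP pose, the force, the opening and the grip force at its end, in the units of the state.
- get_obs(): the state, without advancing time (a new reading comes with each control period).
- cams.capture(name): name is "scene" or "side" or "wrist"; returns a dict with "frame" (420x560x3 uint8, red, green, blue), "range_z" (420x560 float32, mm along the optical axis (not along the pixel's ray), 0 where there is no reading), "K" (3x3 intrinsics, pixels), "k1" (the pictures are not rectified: a ray, as slopes to the right and down, at radius r is drawn at 1 + k1 r^2 times it, then the intrinsics apply), "world_from_camera" (4x4, takes a point from camera to world coordinates). Camera axes: x right, y down, z forward; pixel columns grow to the right and rows downward; lengths in mm; the calibration is good to about 2 mm. A picture is of the moment at which its call begins.
- ctrl.sign_off(): hands the job in; it is judged then, once.
Trained networks look in a picture, given as the dict that the camera call returned (one of the last four; its "shot" number tells which), for a name from the list of things; names that differ only in an ending like _2 or _b are one class to them, and where a whole thing is asked for, a point or a joint stands for the part that bears it (a point fixed in the world has none). Each returns a list of dicts, best first, with "confidence" (0 to 1); they miss things now and then, are a little off and sometimes report something else, mostly with a low value. They report only what shows in the picture. A call takes as long as a camera call.
- nets.trace(thing, picture): "pixels" (420x560 bool, what is visible of it) and "extent" ([centre column, centre row, width, height] in pixels, round what is visible of it).
The state is a dict: "time": time; "joint_positions": joint angles; "qd": joint speeds; "joint_efforts": joint torques, N m; "tcp_pos": TCP position; "eef_rot": TCP orientation; "wrist_force": force on the tool from outside, world axes, zero at the start; "moment": the same for the moment, N m; "finger_gap": opening from 0.0 (shut) to 1.0 (fully open); "grasp_force": force on a finger pad.
Only numpy, scipy, OpenCV 4.12 (cv2) and the standard library are available. Lean on these libraries where they do the work, as an engineer would, in place of code of your own. Each camera call takes 0.05 s, during which the arm holds its last target. There are 200 camera calls.

TASK

The slotted wooden turner has been put away the wrong way round in the low wooden riser: its blade sticks out of its cubby. Take it out, turn it end for end and slide it back into the same cubby blade first, straight, until the blade meets the back board, so that its handle sticks out at the front like those of the spoon and the brush. Leave the other utensils and the mug, bowl and jug where they are.

Things in the scene. Friction and masses are not known exactly. Their poses are not given: they have to be found in the camera images.
- riser: Fixed low oak riser, 150 deep (its x) by 318 wide (y) by 58 high; origin: middle of the lower front edge; x runs from the open front (0) to the back (150). Three cubbies side by side, centred at y = -102, 0, +102, each 90 wide, 44 high, 138 deep to the back board; walls 12; the counter is their floor. One utensil in each; which varies. A canister and a jar, to 166 above the counter, are fixed on the top's rear half.
- turner: Slotted beech turner (flat spatula), 250 long, loose, 60 to 125 g, lying flat; the only utensil stored blade outward (about 120 sticks out). Origin: mid-length, on the underside; +x towards the blade end. Blade 50 wide, 10 thick, straight edges, x = +39 to +125; handle 22 wide, 16 thick, x = -125 to +39; undersides level. Balances near x = +10.
- turner_tip (a point): Middle of the turner's blade end, at half its thickness (body x = +125, 5 above the underside).
- spoon: Loose wooden spoon, stored properly: round head 48 across inside, handle (17 wide, 13 thick) sticking out by about 90. Its origin lies 100 short of the butt of the handle, +x towards the head (which ends at x = +125), on the underside.
- brush: Loose pastry brush, stored properly: head 44 wide inside, handle (24 wide, 14 thick) sticking out by about 85. Its origin lies 93 short of the butt of the handle, +x towards the bristles (which end at x = +125), on the underside.
- mug: Blue mug, 80 across, 90 high, on the counter to the left. Origin: centre of its underside.
- bowl: Green bowl, 140 across, 60 high, on the counter to the right. Origin: centre of its underside.
- jug: White jug, 110 across, 150 high, on the counter to the left, nearer the robot. Origin: centre of its underside.

How it is judged (in metres and radians):
At the end, for the whole second after the job is handed in: The turner lies at rest, flat on the counter, in the cubby it started in, blade first: its blade end within 15 mm of the back board's inner face, its length within 0.26 rad (15 degrees) of straight, its middle within 60 mm of where it was at the start, its handle sticking out at the front (x of turner_tip in the frame of riser above 0.123 m and angle between the x axis of turner and the x axis of riser, either way round below 0.26 rad and distance of turner from where it was at the start of the episode below 0.06 m and height (world z) of turner_tip below 0.025 m and angle between turner's own x axis and vertical between 1.4 and 1.74 rad and linear speed of turner below 0.02 m/s and angular speed of turner below 0.1 rad/s); the robot touches nothing.
It fails at once if The spoon or the brush is moved more than 25 mm (distance of any of spoon, brush from where it was at the start of the episode above 0.025 m).
It fails at once if The mug, bowl or jug is moved more than 25 mm (distance of any of mug, bowl, jug from where it was at the start of the episode above 0.025 m).
It also fails if it takes over 69 s, if anything falls off the work surface, if the arm or the gripper's body presses on something with over 40 N, if the wrist force passes 120 N, or if a joint passes its speed limit or range.

## Working session

There is one attempt and no reset: what is moved stays moved. The work goes in short steps, Python scripts to look and compute and a tool call to move; the robot and the scene stay as the last step left them, time stands still between calls to the robot, and variables do not carry over. Pictures are saved under pics/ and viewed, at most 10 in all, crops included, and the job is handed in when it is done.

Besides the shell and the picture viewer there is one more tool, called after "Emit:" as name(argument=value, ...) on one line, values as JSON. apply_moves: Moves the arm, as the interface text tells. Its arguments: {"type":"object","properties":{"plan":{"type":"array"}},"required":["plan"]}

```bash
mkdir -p pics; cat > h.py <<'E'
import numpy as np, cv2
from rig import get_obs, cams, ctrl, nets
from scipy.spatial.transform import Rotation as R
def pts(c, mask=None):
    """world points (N,3) of pixels with depth"""
    z=c["range_z"]; m=z>0
    if mask is not None: m&=mask
    v,u=np.nonzero(m); K=c["K"]
    s=cv2.undistortPoints(np.stack([u,v],1).astype(np.float64)[:,None],K,np.array([c["k1"],0,0,0,0.]))[:,0]
    d=z[v,u]; p=np.c_[s*d[:,None],d,np.ones(len(d))]
    return (p@c["world_from_camera"].T)[:,:3],u,v
def save(c,n): cv2.imwrite("pics/"+n,c["frame"][:,:,::-1])
def tool():
    o=get_obs(); return np.array(o["tcp_pos"]),R.from_rotvec(o["eef_rot"]).as_matrix(),o
E
python3 - <<'E'
from h import *
o=get_obs(); print({k:np.round(v,3) for k,v in o.items()})
for n in ["scene","side"]:
    c=cams.capture(n); save(c,n+"0.png"); print(n,c["world_from_camera"].round(2).tolist())
    for t in ["turner","spoon","brush","riser","mug","bowl","jug"]:
        for r in nets.trace(t,c)[:2]:
            p,_,_=pts(c,r["pixels"])
            print(t,round(r["confidence"],2),np.round(r["extent"]),np.median(p,0).round(),np.percentile(p,2,0).round(),np.percentile(p,98,0).round())
E
```

```text
{'time': np.float64(0.0), 'joint_positions': array([ 1.021,  0.492,  1.559, -0.   ,  1.092, -0.106]), 'qd': array([-0.001, -0.   , -0.001,  0.001,  0.   ,  0.001]), 'joint_efforts': array([-2.0000e-03, -6.1265e+01, -2.5818e+01,  6.9000e-02,  4.8000e-02,
       -0.0000e+00]), 'tcp_pos': array([268.219, 564.252, 214.051]), 'eef_rot': array([-6.910e-01, -3.064e+00,  2.000e-03]), 'wrist_force': array([ 0.055, -1.101,  0.271]), 'moment': array([ 0.022, -0.002,  0.003]), 'grasp_force': np.float64(0.0), 'finger_gap': np.float64(0.998)}
scene [[-0.86, 0.43, -0.26, 967.87], [0.51, 0.73, -0.45, 687.75], [-0.0, -0.52, -0.85, 1294.28], [0.0, 0.0, 0.0, 1.0]]
turner 0.57 [266. 255.  43.  14.] [708.  93.   8.] [660.  65.  -4.] [767. 127.  17.]
spoon 0.44 [254. 227.  28.  12.] [707. -12.  11.] [660. -32.  -1.] [743.   7.  16.]
brush 0.69 [244. 203.  24.  11.] [ 677. -116.   12.] [ 639. -134.    3.] [715. -98.  18.]
riser 0.55 [214. 236.  72. 104.] [826.   4.  58.] [ 730. -196.    9.] [915. 115. 151.]
mug 0.79 [361. 340.  39.  39.] [608. 462.  38.] [577. 426.  -0.] [681. 502.  92.]
bowl 0.77 [207. 11
[... 262 characters left out ...]
 0.0, 1.0]]
turner 0.59 [298. 178.  44.  22.] [713.  87.  11.] [659.  62.   1.] [783. 124.  21.]
turner 0.18 [201. 119.  25.  37.] [612. 447.  60.] [575. 424.   8.] [671. 502.  92.]
spoon 0.46 [317. 205.  38.  10.] [705. -16.  13.] [660. -35.   3.] [757.   4.  20.]
brush 0.6 [339. 231.  38.  22.] [ 686. -123.   14.] [ 636. -145.    1.] [ 731. -102.   22.]
riser 0.63 [357. 188. 100. 116.] [810. -73.  61.] [ 716. -215.    9.] [892. 105. 154.]
mug 0.77 [200. 122.  28.  38.] [614. 454.  56.] [575. 424.  -1.] [694. 531.  92.]
bowl 0.59 [426. 342.  62.  58.] [ 628. -499.   26.] [ 548. -565.    3.] [ 672. -440.   63.]
jug 0.77 [137. 128.  39.  58.] [409. 497.  85.] [369. 471.   3.] [463. 580. 154.]
```

View pics/scene0.png

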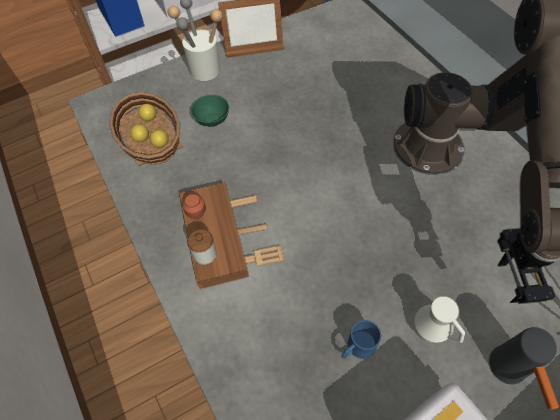

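View pics/side0.png

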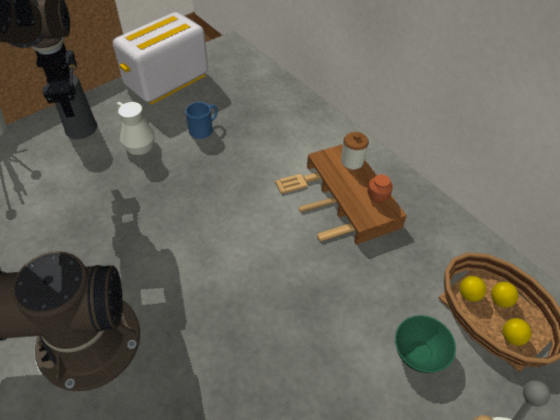

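The scene shows the turner in the left cubby (blade at about pixel 266,255), the spoon in the middle one and the brush on the right. The side view agrees: turner blade at 292,183. Next I'll fit the riser pose and the turner axis.

```bash
python3 - <<'E'
from h import *
for n in ["scene","side"]:
    c=cams.capture(n); p,u,v=pts(c)
    m=(p[:,2]>50)&(p[:,2]<66)&(abs(p[:,0]-810)<150)&(abs(p[:,1]+30)<220)
    print(n,m.sum(),cv2.minAreaRect(p[m][:,:2].astype(np.float32)))
    r=nets.trace("turner",c)[0]; q,_,_=pts(c,r["pixels"]); q=q[(q[:,2]>3)&(q[:,2]<25)]
    print(cv2.fitLine(q[:,:2].astype(np.float32),cv2.DIST_HUBER,0,.01,.01).ravel(), cv2.minAreaRect(q[:,:2].astype(np.float32)))
P,M,o=tool(); c=cams.capture("wrist"); W=c["world_from_camera"]
print("cam in tool",(M.T@(W[:3,3]-P)).round(), (M.T@W[:3,:3]).round(2).tolist(), c["K"].round().tolist()); print(M.round(3).tolist())
E
```

```text
scene 3346 ((818.5249633789062, -49.36985778808594), (324.0188293457031, 151.26210021972656), 75.24872589111328)
[ 9.5266819e-01 -3.0401209e-01  7.1497070e+02  9.5091705e+01] ((715.0813598632812, 92.54141235351562), (50.22868728637695, 112.70452880859375), 69.32296752929688)
side 3642 ((818.2059936523438, -49.325103759765625), (325.8186950683594, 155.15060424804688), 75.67288970947266)
[ 9.4764835e-01 -3.1931585e-01  7.2001221e+02  8.6219185e+01] ((724.3651123046875, 90.40823364257812), (62.38653564453125, 133.8824920654297), 70.57138061523438)
cam in tool [  70.   -1. -170.] [[0.0, -0.97, -0.25], [1.0, 0.0, -0.0], [0.0, -0.25, 0.97]] [[371.0, 0.0, 283.0], [0.0, 371.0, 205.0], [0.0, 0.0, 1.0]]
[[-0.903, 0.429, 0.0], [0.429, 0.903, 0.0], [0.0, 0.0, -1.0]]
```

Emit:
apply_moves(plan=[{"claw":0.6,"linear":[-61.1,-23.4,6.0],"rotation":[0,0,-8]},{"claw":0.6,"linear":[-61.1,-23.4,6.0],"rotation":[0,0,-8]},{"claw":0.6,"linear":[-61.1,-23.4,6.0],"rotation":[0,0,-8]},{"claw":0.6,"linear":[-61.1,-23.4,6.0],"rotation":[0,0,-8]},{"claw":0.6,"linear":[-61.1,-23.4,6.0],"rotation":[0,0,-8]},{"claw":0.6,"linear":[-61.1,-23.4,6.0],"rotation":[0,0,-8]},{"claw":0.6,"linear":[-61.1,-23.4,6.0],"rotation":[0,0,-8]},{"claw":0.6,"linear":[-61.1,-23.4,6.0],"rotation":[0,0,-8]},{"claw":0.6,"linear":[-61.1,-23.4,6.0],"rotation":[0,0,-8]},{"claw":0.6,"linear":[-61.1,-23.4,6.0],"rotation":[0,0,-8]},{"claw":0.6,"linear":[-61.1,-23.4,6.0],"rotation":[0,0,-8]},{"claw":0.6,"linear":[-61.1,-23.4,6.0],"rotation":[0,0,-8]}])

```text
time: 2.05
tcp_pos: [611.9, 203.4, 169.1]
eef_rot: [0.476, 3.105, 0.0]
wrist_force: [1.3, -0.6, -0.7]
finger_gap: 0.599
grasp_force: 0.0
```

Emit:
apply_moves(plan=[{"claw":0.6,"linear":[-13.7,-7.5,1.9],"rotation":[0,0,0]},{"claw":0.6,"linear":[-13.7,-7.5,1.9],"rotation":[0,0,0]},{"claw":0.6,"linear":[-13.7,-7.5,1.9],"rotation":[0,0,0]},{"claw":0.6,"linear":[-13.7,-7.5,1.9],"rotation":[0,0,0]},{"claw":0.6,"linear":[-13.7,-7.5,1.9],"rotation":[0,0,0]},{"claw":0.6,"linear":[-13.7,-7.5,1.9],"rotation":[0,0,0]}])

```text
time: 2.55
tcp_pos: [719.5, 90.9, 149.0]
eef_rot: [-0.48, -3.104, 0.0]
wrist_force: [-1.4, -0.8, 0.5]
finger_gap: 0.601
grasp_force: 0.0
```

```bash
cat >> h.py <<'E'
def look(name):
    c=cams.capture("wrist"); save(c,name)
    P,M,o=tool(); print("tcp",P.round(1),"yaw",np.degrees(np.arctan2(M[1,0],M[0,0])).round(2),"q",np.round(o["joint_positions"],2))
    for r in nets.trace("turner",c)[:1]:
        q,u,v=pts(c,r["pixels"]); k=(q[:,2]>3)&(q[:,2]<30); q=q[k]
        l=cv2.fitLine(q[:,:2].astype(np.float32),cv2.DIST_HUBER,0,.01,.01).ravel()
        print("turner",round(r["confidence"],2),"yaw",np.degrees(np.arctan2(l[1],l[0])).round(1),"pt",l[2:].round(1),"z",np.percentile(q[:,2],[5,50,95]).round(1))
        s=(q[:,:2]-l[2:])@l[:2]; n=(q[:,:2]-l[2:])@np.array([-l[1],l[0]])
        for a in np.arange(np.floor(s.min()/15)*15,s.max(),15):
            k=(s>=a)&(s<a+15)
            if k.sum()>5: print(a,"n",np.percentile(n[k],[2,98]).round(1),"ztop",np.percentile(q[k,2],80).round(1),"xy",(l[2:]+l[:2]*a).round())
        print("s",s.min().round(),s.max().round())
    return c
E
python3 - <<'E'
from h import *
c=look("w1.png")
p,u,v=pts(c); m=(p[:,2]>52)&(p[:,2]<64)&(p[:,0]>700)
print(m.sum()); 
ex=np.array([.968,-.252]);ey=np.array([.252,.968])
q=(p[m][:,:2]-[745.8,-30.4]); x=q@ex;y=q@ey
for a in range(60,165,20):
    k=(y>a)&(y<a+20)
    if k.sum()>5: print("front x at y",a+10,np.percentile(x[k],1).round(1))
print("left y",np.percentile(y,99.5))
E
```

```text
tcp [718.8  92.2 149.5] yaw 162.51 q [ 0.04  0.7   1.35  0.    1.1  -1.23]
turner 0.84 yaw -17.7 pt [721.1  87.3] z [ 8.3  9.8 15.7]
-75.0 n [-22.9  22.8] ztop 9.7 xy [650. 110.]
-60.0 n [-23.9  23.7] ztop 10.2 xy [664. 106.]
-45.0 n [-24.8  24. ] ztop 10.2 xy [678. 101.]
-30.0 n [-24.4  24.3] ztop 10.2 xy [693.  96.]
-15.0 n [-24.6  24.6] ztop 10.2 xy [707.  92.]
0.0 n [-24.2  24. ] ztop 10.2 xy [721.  87.]
15.0 n [-23.4  23. ] ztop 12.6 xy [735.  83.]
30.0 n [-10.5  10.5] ztop 15.9 xy [750.  78.]
45.0 n [-10.6  10.7] ztop 15.9 xy [764.  74.]
60.0 n [-10.7  10.8] ztop 15.9 xy [778.  69.]
s -62.0 71.0
6736
front x at y 70 1.3
front x at y 90 1.3
front x at y 110 1.3
front x at y 130 1.3
front x at y 150 1.6
left y 155.39277666795357
```

View pics/w1.png

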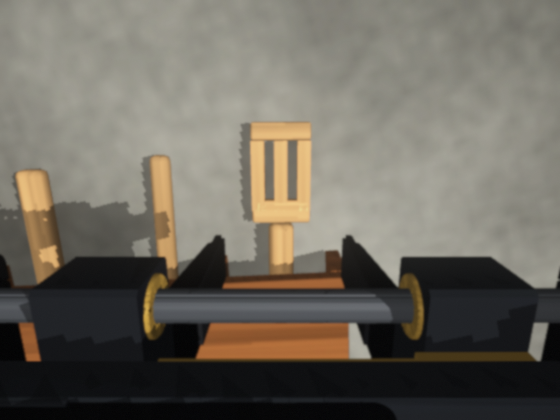

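The wrist view shows the blade at pixels 280,170 and the handle entering the cubby at 282,250. I'll grip the bare handle just behind the blade.

Emit:
apply_moves(plan=[{"claw":0.5,"linear":[-4.1,-0.3,4.0],"rotation":[0,0,0]},{"claw":0.5,"linear":[-4.1,-0.3,7.5],"rotation":[0,0,0]},{"claw":0.5,"linear":[-4.1,-0.3,10.5],"rotation":[0,0,0]},{"claw":0.5,"linear":[-4.1,-0.3,12.5],"rotation":[0,0,0]},{"claw":0.5,"linear":[-4.1,-0.3,13.8],"rotation":[0,0,0]},{"claw":0.5,"linear":[-4.1,-0.3,14.4],"rotation":[0,0,0]},{"claw":0.5,"linear":[-4.1,-0.3,14.4],"rotation":[0,0,0]}])

```text
time: 3.23
tcp_pos: [756.8, 78.4, 6.0]
eef_rot: [-0.474, -3.105, -0.0]
wrist_force: [-0.3, 0.2, -0.0]
finger_gap: 0.503
grasp_force: 0.0
```

Emit:
apply_moves(plan=[{"claw":0.1,"linear":[0,0,0],"rotation":[0,0,0]},{"claw":0.1,"linear":[0,0,0],"rotation":[0,0,0]},{"claw":0.1,"linear":[0,0,0],"rotation":[0,0,0]},{"claw":0.1,"linear":[0,0,0],"rotation":[0,0,0]},{"claw":0.1,"linear":[0,0,0],"rotation":[0,0,0]},{"claw":0.1,"linear":[0,0,0],"rotation":[0,0,0]}])

```text
time: 3.73
tcp_pos: [757.6, 77.4, 7.2]
eef_rot: [0.476, 3.104, 0.0]
wrist_force: [-1.5, 0.1, 6.3]
finger_gap: 0.227
grasp_force: 30.0
```

Emit:
apply_moves(plan=[{"claw":0.1,"linear":[0.5,0,-0.5],"rotation":[0,0,0]},{"claw":0.1,"linear":[3,0,-0.7],"rotation":[0,0,0]},{"claw":0.1,"linear":[6,0,-0.7],"rotation":[0,0,0]},{"claw":0.1,"linear":[9,0,-0.7],"rotation":[0,0,0]},{"claw":0.1,"linear":[12,0,-0.7],"rotation":[0,0,0]},{"claw":0.1,"linear":[15,0,-0.7],"rotation":[0,0,0]},{"claw":0.1,"linear":[18,0,-0.7],"rotation":[0,0,0]},{"claw":0.1,"linear":[20,0,-3],"rotation":[0,0,0]},{"claw":0.1,"linear":[20,0,-6],"rotation":[0,0,0]},{"claw":0.1,"linear":[20,0,-6],"rotation":[0,0,0]}])

```text
time: 4.57
tcp_pos: [567.1, 138.2, 70.8]
eef_rot: [0.473, 3.1, 0.003]
wrist_force: [1.9, -0.5, -0.7]
finger_gap: 0.226
grasp_force: 30.0
```

```bash
python3 - <<'E'
from h import *
c=look("w2.png")
E
```

```text
tcp [567.1 137.9  68.9] yaw 162.61 q [ 0.13  0.61  1.8   0.    0.72 -1.14]Traceback (most recent call last):
  File "<stdin>", line 2, in <module>
  File "h.py", line 20, in look
    l=cv2.fitLine(q[:,:2].astype(np.float32),cv2.DIST_HUBER,0,.01,.01).ravel()
      ~~~~~~~~~~~^^^^^^^^^^^^^^^^^^^^^^^^^^^^^^^^^^^^^^^^^^^^^^^^^^^^^
cv2.error: OpenCV(4.12.0) /io/opencv/modules/imgproc/src/linefit.cpp:50: error: (-215:Assertion failed) count > 0 in function 'fitLine2D_wods'
```

View pics/w2.png

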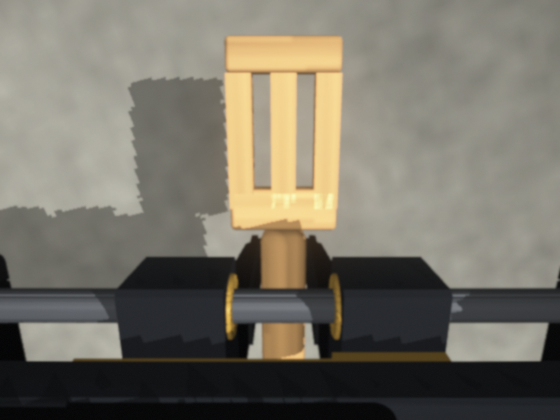

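Emit:
apply_moves(plan=[{"claw":0.1,"linear":[0,0,0],"rotation":[0,0,7]},{"claw":0.1,"linear":[0,0,0],"rotation":[0,0,14]},{"claw":0.1,"linear":[0,0,0],"rotation":[0,0,21]},{"claw":0.1,"linear":[0,0,0],"rotation":[0,0,28]},{"claw":0.1,"linear":[0,0,0],"rotation":[0,0,35]},{"claw":0.1,"linear":[0,0,0],"rotation":[0,0,42]},{"claw":0.1,"linear":[0,0,0],"rotation":[0,0,49]},{"claw":0.1,"linear":[0,0,0],"rotation":[0,0,56]},{"claw":0.1,"linear":[0,0,0],"rotation":[0,0,63]},{"claw":0.1,"linear":[0,0,0],"rotation":[0,0,70]},{"claw":0.1,"linear":[0,0,0],"rotation":[0,0,77]},{"claw":0.1,"linear":[0,0,0],"rotation":[0,0,84]}])

```text
time: 5.67
tcp_pos: [566.0, 137.1, 64.8]
eef_rot: [-2.437, -1.981, 0.002]
wrist_force: [0.5, 0.9, -0.9]
finger_gap: 0.23
grasp_force: 30.0
```

Emit:
apply_moves(plan=[{"claw":0.1,"linear":[0,0,0],"rotation":[0,0,7]},{"claw":0.1,"linear":[0,0,0],"rotation":[0,0,14]},{"claw":0.1,"linear":[0,0,0],"rotation":[0,0,21]},{"claw":0.1,"linear":[0,0,0],"rotation":[0,0,28]},{"claw":0.1,"linear":[0,0,0],"rotation":[0,0,35]},{"claw":0.1,"linear":[0,0,0],"rotation":[0,0,42]},{"claw":0.1,"linear":[0,0,0],"rotation":[0,0,49]},{"claw":0.1,"linear":[0,0,0],"rotation":[0,0,56]},{"claw":0.1,"linear":[0,0,0],"rotation":[0,0,63]},{"claw":0.1,"linear":[0,0,0],"rotation":[0,0,70]},{"claw":0.1,"linear":[0,0,0],"rotation":[0,0,77]},{"claw":0.1,"linear":[0,0,0],"rotation":[0,0,84]}])

```text
time: 6.67
tcp_pos: [566.0, 137.1, 64.8]
eef_rot: [3.137, -0.159, -0.003]
wrist_force: [0.2, -0.6, -0.6]
finger_gap: 0.228
grasp_force: 30.0
```

Emit:
apply_moves(plan=[{"claw":0.1,"linear":[0,0,0],"rotation":[0,0,7]},{"claw":0.1,"linear":[0,0,0],"rotation":[0,0,9]},{"claw":0.1,"linear":[0,0,0],"rotation":[0,0,9]},{"claw":0.1,"linear":[0,0,0],"rotation":[0,0,9]}])

```text
time: 7.0
tcp_pos: [566.1, 137.1, 65.2]
eef_rot: [3.117, -0.392, -0.002]
wrist_force: [-0.9, -0.4, -0.6]
finger_gap: 0.229
grasp_force: 30.0
```

```bash
python3 - <<'E'
from h import *
P,M,o=tool(); print(P,np.degrees(np.arctan2(M[1,0],M[0,0])),np.round(o["joint_positions"],2))
c=cams.capture("side"); save(c,"side3.png")
for t in ["turner"]:
    for r in nets.trace(t,c)[:1]:
        q,_,_=pts(c,r["pixels"]); print(r["confidence"],np.percentile(q,[2,50,98],axis=0).round())
E
```

```text
[566.07931116 137.13513835  65.16663468] -14.345460348681282 [0.12 0.62 1.8  0.   0.72 1.95]
0.67 [[426.  94.   5.]
 [521. 147.  72.]
 [663. 182.  80.]]
```

Emit:
apply_moves(plan=[{"claw":0.1,"linear":[0,1.8,2],"rotation":[0,0,0]},{"claw":0.1,"linear":[1,1.8,4.2],"rotation":[0,0,0]},{"claw":0.1,"linear":[3,1.8,5.3],"rotation":[0,0,0]},{"claw":0.1,"linear":[6,1.8,5.4],"rotation":[0,0,0]},{"claw":0.1,"linear":[8,1.8,5.4],"rotation":[0,0,0]},{"claw":0.1,"linear":[9,1.8,5.4],"rotation":[0,0,0]},{"claw":0.1,"linear":[9,1.8,5.4],"rotation":[0,0,0]},{"claw":0.1,"linear":[9,1.8,5.4],"rotation":[0,0,0]}])

```text
time: 7.77
tcp_pos: [648.5, 97.4, 11.6]
eef_rot: [3.117, -0.394, -0.001]
wrist_force: [-0.2, 0.1, -0.9]
finger_gap: 0.226
grasp_force: 30.0
```

```bash
python3 - <<'E'
from h import *
P,M,o=tool(); print(P,np.degrees(np.arctan2(M[1,0],M[0,0])))
c=cams.capture("side"); cv2.imwrite("pics/side4.png",cv2.resize(c["frame"][110:260,210:410,::-1],(800,600)))
E
```

```text
[648.54125198  97.40290861  11.55581109] -14.40486174282288
```

View pics/side4.png

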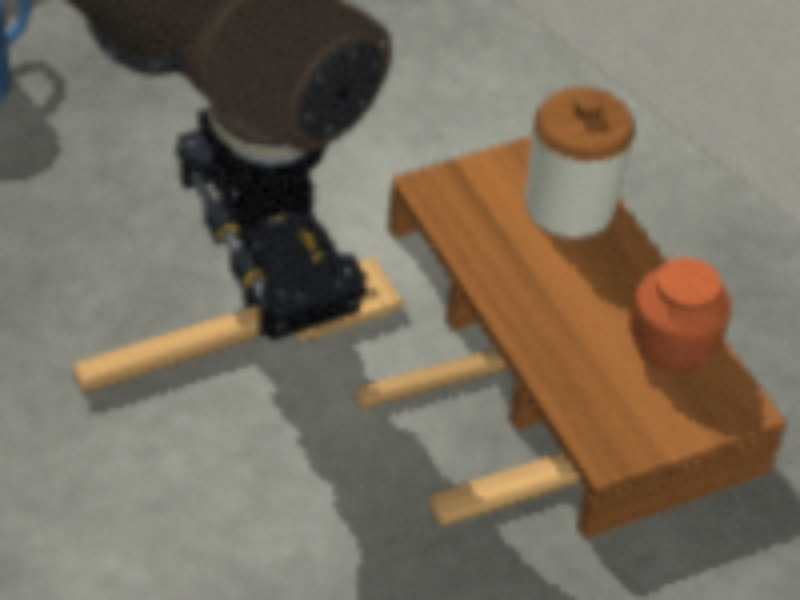

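The turner is level and lined up with the left cubby: blade at crop pixel 385,290, cubby opening at 430,255.

Emit:
apply_moves(plan=[{"claw":0.1,"linear":[2,0,0],"rotation":[0,0,0]},{"claw":0.1,"linear":[4,0,0],"rotation":[0,0,0]},{"claw":0.1,"linear":[6,0,0],"rotation":[0,0,0]},{"claw":0.1,"linear":[8,0,0],"rotation":[0,0,0]},{"claw":0.1,"linear":[9.5,0,0],"rotation":[0,0,0]},{"claw":0.1,"linear":[10.3,0,0],"rotation":[0,0,0]},{"claw":0.1,"linear":[10.3,0,0.3],"rotation":[0,0,0]},{"claw":0.1,"linear":[10.3,0,0.4],"rotation":[0,0,0]},{"claw":0.1,"linear":[10.3,0,0.4],"rotation":[0,0,0]}])

```text
time: 8.57
tcp_pos: [747.4, 72.3, 7.5]
eef_rot: [3.117, -0.394, -0.003]
wrist_force: [-0.1, 0.2, -0.1]
finger_gap: 0.226
grasp_force: 30.0
```

Emit:
apply_moves(plan=[{"claw":0.45,"linear":[0,0,0],"rotation":[0,0,0]},{"claw":0.45,"linear":[0,0,0],"rotation":[0,0,0]},{"claw":0.45,"linear":[0,0,0],"rotation":[0,0,0]},{"claw":0.45,"linear":[0,0,-1],"rotation":[0,0,0]},{"claw":0.45,"linear":[0,0,-4],"rotation":[0,0,0]},{"claw":0.45,"linear":[-3,0,-4],"rotation":[0,0,0]},{"claw":0.45,"linear":[-6,0,-4],"rotation":[0,0,0]},{"claw":0.45,"linear":[-6,0,-2],"rotation":[0,0,0]},{"claw":0.45,"linear":[-6,0,0],"rotation":[0,0,0]},{"claw":0.45,"linear":[-6,0,0],"rotation":[0,0,0]}])

```text
time: 9.4
tcp_pos: [689.0, 86.9, 6.1]
eef_rot: [3.116, -0.394, -0.006]
wrist_force: [-0.1, 0.4, -0.4]
finger_gap: 0.447
grasp_force: 0.0
```

Emit:
apply_moves(plan=[{"claw":0.1,"linear":[0,0,0],"rotation":[0,0,0]},{"claw":0.1,"linear":[0,0,0],"rotation":[0,0,0]},{"claw":0.1,"linear":[0,0,0],"rotation":[0,0,0]},{"claw":0.1,"linear":[0,0,0],"rotation":[0,0,0]},{"claw":0.1,"linear":[0,0,0],"rotation":[0,0,0]}])

```text
time: 9.82
tcp_pos: [691.3, 86.7, 9.2]
eef_rot: [-3.116, 0.395, -0.003]
wrist_force: [-0.5, 0.5, 5.6]
finger_gap: 0.227
grasp_force: 30.0
```

```bash
python3 - <<'E'
from h import *
P,M,o=tool(); print(P,np.degrees(np.arctan2(M[1,0],M[0,0])))
for n in ["scene","side"]:
  c=cams.capture(n)
  for r in nets.trace("turner",c)[:1]:
    q,_,_=pts(c,r["pixels"]); q=q[(q[:,2]>4)&(q[:,2]<24)]; d=q[:,:2]-[746.3,-33.5]
    x=d@[.968,-.252]; y=d@[.252,.968]; k=abs(y-102)<40
    print(n,r["confidence"],len(q),"butt x",np.percentile(x[k],[2,98]).round(),"y",np.percentile(y[k],[5,50,95]).round())
cv2.imwrite("pics/side5.png",cv2.resize(c["frame"][110:260,210:410,::-1],(800,600)))
E
```

```text
[691.32320206  86.71932675   9.2496663 ] -14.435886619201371Traceback (most recent call last):
  File "<stdin>", line 8, in <module>
    return _quantile_unchecked(
        a, q, axis, out, overwrite_input, method, keepdims, weights)
    return _ureduce(a,
                    func=_quantile_ureduce_func,
    ...<5 lines>...
                    overwrite_input=overwrite_input,
                    method=method)
    r = func(a, **kwargs)
    result = _quantile(arr,
                       quantiles=q,
    ...<2 lines>...
                       out=out,
                       weights=wgt)
    slices_having_nans = np.isnan(arr[-1, ...])
                                  ~~~^^^^^^^^^
IndexError: index -1 is out of bounds for axis 0 with size 0
```

Emit:
apply_moves(plan=[{"claw":0.1,"linear":[1,0,0],"rotation":[0,0,0]},{"claw":0.1,"linear":[2,0,0],"rotation":[0,0,0]},{"claw":0.1,"linear":[3,0,0],"rotation":[0,0,0]},{"claw":0.1,"linear":[4,0,0],"rotation":[0,0,0]},{"claw":0.1,"linear":[4.8,0,0],"rotation":[0,0,0]},{"claw":0.1,"linear":[5.2,0,0],"rotation":[0,0,0]},{"claw":0.1,"linear":[5.4,0,0],"rotation":[0,0,0]},{"claw":0.1,"linear":[5.4,0,0],"rotation":[0,0,0]}])

```text
time: 10.58
tcp_pos: [743.2, 73.4, 9.2]
eef_rot: [-3.116, 0.395, -0.0]
wrist_force: [-3.6, 0.5, 7.6]
finger_gap: 0.229
grasp_force: 30.0
```

Emit:
apply_moves(plan=[{"claw":0.1,"linear":[0.1,0,0],"rotation":[0,0,0]},{"claw":0.1,"linear":[0.2,0,0],"rotation":[0,0,0]},{"claw":0.1,"linear":[0.3,0,0],"rotation":[0,0,0]},{"claw":0.1,"linear":[0.4,0,0],"rotation":[0,0,0]}])

```text
time: 10.92
tcp_pos: [746.5, 72.6, 9.2]
eef_rot: [-3.116, 0.394, 0.001]
wrist_force: [-5.1, 1.1, 8.3]
finger_gap: 0.224
grasp_force: 30.0
```

Emit:
apply_moves(plan=[{"claw":0.1,"linear":[0.1,0,0],"rotation":[0,0,0]},{"claw":0.1,"linear":[0.2,0,0],"rotation":[0,0,0]},{"claw":0.1,"linear":[0.3,0,0],"rotation":[0,0,0]},{"claw":0.1,"linear":[0.3,0,0],"rotation":[0,0,0]}])

```text
time: 11.25
tcp_pos: [749.6, 71.9, 9.3]
eef_rot: [-3.116, 0.394, 0.0]
wrist_force: [-4.0, 0.6, 7.7]
finger_gap: 0.23
grasp_force: 30.0
```

Emit:
apply_moves(plan=[{"claw":0.1,"linear":[0.1,0,0],"rotation":[0,0,0]},{"claw":0.1,"linear":[0.2,0,0],"rotation":[0,0,0]},{"claw":0.1,"linear":[0.2,0,0],"rotation":[0,0,0]}])

```text
time: 11.5
tcp_pos: [751.6, 71.4, 9.3]
eef_rot: [-3.116, 0.394, 0.0]
wrist_force: [-3.9, 0.8, 7.5]
finger_gap: 0.229
grasp_force: 30.0
```

Emit:
apply_moves(plan=[{"claw":0.1,"linear":[0.1,0,0],"rotation":[0,0,0]},{"claw":0.1,"linear":[0.2,0,0],"rotation":[0,0,0]},{"claw":0.1,"linear":[0.3,0,0],"rotation":[0,0,0]},{"claw":0.1,"linear":[0.3,0,0],"rotation":[0,0,0]}])

```text
time: 11.83
tcp_pos: [751.7, 71.3, 9.2]
eef_rot: [-3.117, 0.394, 0.011]
wrist_force: [-19.9, 4.0, 17.3]
finger_gap: 0.228
grasp_force: 30.0
```

Contact with the back board. I'll release, go up and back, and check.

Emit:
apply_moves(plan=[{"claw":0.1,"linear":[-0.3,0,0],"rotation":[0,0,0]},{"claw":0.45,"linear":[-0.3,0,0],"rotation":[0,0,0]},{"claw":0.45,"linear":[-0.3,0,0],"rotation":[0,0,0]},{"claw":0.45,"linear":[-0.3,0,0],"rotation":[0,0,0]},{"claw":0.45,"linear":[-0.3,0,-1],"rotation":[0,0,0]},{"claw":0.45,"linear":[-0.3,0,-4],"rotation":[0,0,0]},{"claw":0.45,"linear":[-2,0,-8],"rotation":[0,0,0]},{"claw":0.45,"linear":[-5,0,-12],"rotation":[0,0,0]},{"claw":0.45,"linear":[-9,0,-15],"rotation":[0,0,0]},{"claw":0.45,"linear":[-12,0,-18],"rotation":[0,0,0]},{"claw":0.45,"linear":[-15,0,-20],"rotation":[0,0,0]},{"claw":0.45,"linear":[-18,0,-20],"rotation":[0,0,0]}])

```text
time: 12.83
tcp_pos: [580.7, 115.2, 212.3]
eef_rot: [-3.115, 0.395, -0.01]
wrist_force: [-0.1, 0.9, -0.2]
finger_gap: 0.45
grasp_force: 0.0
```

```bash
python3 - <<'E'
from h import *
P,M,o=tool(); print(P,np.degrees(np.arctan2(M[1,0],M[0,0])))
for n in ["scene","side"]:
  c=cams.capture(n)
  for t in ["turner","spoon","brush"]:
   for r in nets.trace(t,c)[:1]:
    q,_,_=pts(c,r["pixels"]); q=q[(q[:,2]>5)&(q[:,2]<24)]; d=q[:,:2]-[746.3,-33.5]
    x=d@[.968,-.252]; y=d@[.252,.968]
    if len(x): print(n,t,round(r["confidence"],2),len(q),"x",np.percentile(x,[2,98]).round(),"y",np.percentile(y,[5,50,95]).round(),cv2.fitLine(np.c_[x,y].astype(np.float32),cv2.DIST_HUBER,0,.01,.01).ravel()[:2],"xy",np.median(q,0).round())
cv2.imwrite("pics/side5.png",cv2.resize(c["frame"][110:260,210:410,::-1],(800,600)))
E
```

```text
[580.69630866 115.24830421 212.31950773] -14.462411862558406
scene turner 0.54 258 x [-111.   -6.] y [ 96. 107. 115.] [0.99984336 0.01769806] xy [715.  85.  13.]
scene spoon 0.54 137 x [-93.  -8.] y [ 4. 12. 20.] [ 0.9974532  -0.07132394] xy [700.  -9.  10.]
scene brush 0.64 162 x [-88.  -5.] y [-107.  -96.  -88.] [0.9995202  0.03097452] xy [ 677. -115.   12.]
side turner 0.69 302 x [-112.   12.] y [ 93.  99. 113.] [ 0.9998761  -0.01574247] xy [724.  77.  16.]
side spoon 0.51 209 x [-93.  13.] y [-1.  6. 15.] [ 0.99857205 -0.05342185] xy [710. -16.  14.]
side brush 0.68 251 x [-88.  11.] y [-112. -105.  -94.] [ 0.9993625  -0.03570052] xy [ 682. -124.   15.]
```

View pics/side5.png

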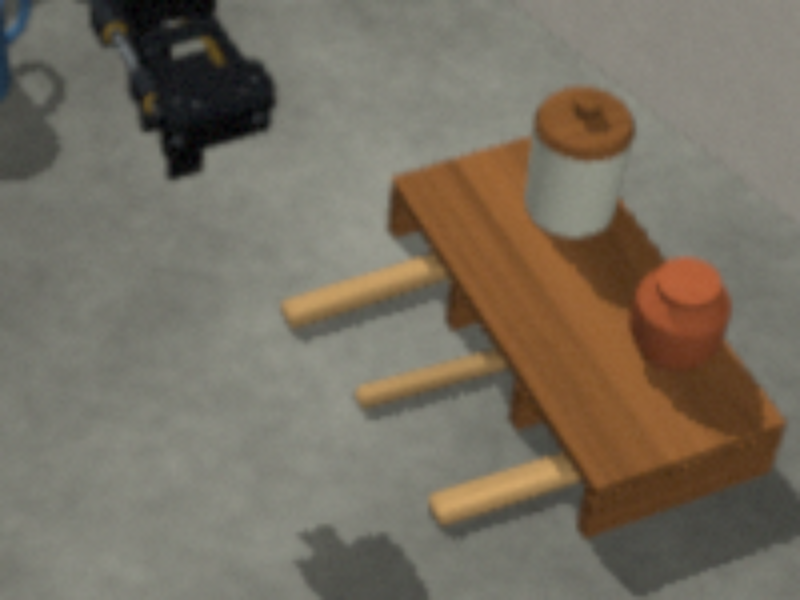

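The turner's handle sticks out of the left cubby (butt at crop pixel 290,315), straight. The butt is at riser x of about -112, which puts the tip at about 138. The spoon and brush have not moved.

```bash
python3 -c "
from h import *
print(ctrl.sign_off())"
```

```text
the job is handed in; nothing more can be done
None
```

The turner is back in its cubby blade first, lying straight with the blade against the back board and the handle out; the other utensils weren't disturbed, and the job is handed in (the sign-off reported no verdict).

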